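# Pack the finished converter hubs in the slide-cover case

### The job

Slide the blue cover of the parts case open, move the two orange shipping blanks from the case into the red tray, and stand every metal hub from the bench upright inside the case, then slide the cover fully shut. The hubs' bosses are finish-ground: grip them lightly, with no more than 20 N on each finger, and set them down gently on the floor of the case before letting go, never dropping them. Leave the other things on the bench where they are, and let go of everything at the end.

Things in the scene. Friction and masses are not known exactly. Their poses are not given: they have to be found in the camera images.
- hub1: Bare aluminium and steel converter hub standing on the bench: flange 60 mm diameter and 12 mm thick at the foot, above it a polished plain boss 36 mm in diameter up to 50 mm overall height; about 0.2 kg. Origin: centre of the underside, z up along its axis. Two to four hubs are present; an absent one reads None from the start. The boss is the place to grip, with no more than 20 N on each finger.
- hub2: Bare aluminium and steel converter hub standing on the bench: flange 60 mm diameter and 12 mm thick at the foot, above it a polished plain boss 36 mm in diameter up to 50 mm overall height; about 0.2 kg. Origin: centre of the underside, z up along its axis. Two to four hubs are present; an absent one reads None from the start. The boss is the place to grip, with no more than 20 N on each finger.
- hub3: Bare aluminium and steel converter hub standing on the bench: flange 60 mm diameter and 12 mm thick at the foot, above it a polished plain boss 36 mm in diameter up to 50 mm overall height; about 0.2 kg. Origin: centre of the underside, z up along its axis. Two to four hubs are present; an absent one reads None from the start. The boss is the place to grip, with no more than 20 N on each finger.
- hub4: Bare aluminium and steel converter hub standing on the bench: flange 60 mm diameter and 12 mm thick at the foot, above it a polished plain boss 36 mm in diameter up to 50 mm overall height; about 0.2 kg. Origin: centre of the underside, z up along its axis. Two to four hubs are present; an absent one reads None from the start. The boss is the place to grip, with no more than 20 N on each finger.
- blank1: Orange plastic shipping blank standing in the case at the start: foot 56 mm in diameter and 14 mm thick, above it a boss 30 mm in diameter up to 50 mm overall height; 0.06 kg. Origin: centre of the underside, z up along its axis.
- blank2: Orange plastic shipping blank standing in the case at the start: foot 56 mm in diameter and 14 mm thick, above it a boss 30 mm in diameter up to 50 mm overall height; 0.06 kg. Origin: centre of the underside, z up along its axis.
- case: Grey steel parts case fixed to the bench. Origin: under the centre of its open bay, on the bench. The bay is 170 mm long (x) by 210 mm wide (y) inside, walls 6 mm thick and 72 mm high. A solid deck 71 mm high adjoins the bay from x = +91 to +301 mm; the cover slides over it, in the case's +x. Dark side rails 7 mm thick, 84 mm high, run along both sides at y = +-115.5 mm, from x = -91 to +301 mm.
- bay (a point): Centre of the bay's floor, on top of the black liner, 12 mm above the bench; axes as the case's.
- liner: Flat black plastic liner that forms the bay's floor, 4 mm thick, fixed in the case; the hubs stand on it. Origin: centre of its underside, 8 mm above the bench.
- cover (a joint): Slide of the blue cover, m along the case's +x: 0 closed over the bay, 0.21 at its stop, fully open over the deck (at 0.185 the bay is clear). About 2 N of friction; it stays where it is left. The start is 0 to 0.03. The cover is a flat plate 182 by 222 mm and 6 mm thick, its top 78 mm above the bench.
- cover_grip (a point): Middle of the top edge of the yellow grip rib on the cover, 118 mm above the bench. The rib is 14 mm thick along the slide, 100 mm long across it and stands 40 mm above the cover's top; axes as the case's. When the cover is closed it is 75 mm on the -x side of the bay's centre.
- tray: Red open returns tray fixed to the bench, 190 (x) by 130 (y) mm, 40 mm high, walls and floor 5 mm thick. Origin: centre of its underside.
- carton: Bystander: white carton, 60 by 60 by 55 mm high, among the hubs. Origin: centre of its underside.
- tin: Bystander: green tin with a white lid, 60 mm in diameter, 70 mm high, among the hubs. Origin: centre of its underside.
- wrench: Bystander: wrench 200 mm long, lying flat at the robot's right, axis along x.
- mug: Bystander: blue mug, 80 mm in diameter, 90 mm high, at the right of the case. Origin: centre of its underside.
- oil: Bystander: white bottle with a red cap, 60 mm in diameter, 150 mm high, at the left. Origin: centre of its underside.
- race: Bystander: steel bearing race lying flat, 90 mm in diameter, 20 mm high, at the left. Origin: centre of its underside.
Mind the look-alikes: they are no part of the job. Leave any turquoise look-alike of the hub1 alone.

How it is judged (in metres and radians):
On the way, in this order (a step that is already met when the one before it is completed fails the run):
1. the cover is slid open, at least 0.185 m (value of joint cover above 0.185 m), for 0.2 s.
2. with the cover open, both blanks are in the red tray and every hub stands upright on the bay's floor (value of joint cover above 0.1 m and x of hub1 in the frame of bay between -0.075 and 0.075 m and y of hub1 in the frame of bay between -0.095 and 0.095 m and z of each of hub1, hub2, hub3, hub4 in the frame of bay below 0.006 m and angle between each of hub1, hub2, hub3, hub4's own z axis and vertical below 0.1 rad and linear speed of each of hub1, hub2, hub3, hub4, blank1, blank2 below 0.03 m/s and x of hub2 in the frame of bay between -0.075 and 0.075 m and y of hub2 in the frame of bay between -0.095 and 0.095 m and x of hub3 in the frame of bay between -0.075 and 0.075 m and y of hub3 in the frame of bay between -0.095 and 0.095 m and x of hub4 in the frame of bay between -0.075 and 0.075 m and y of hub4 in the frame of bay between -0.095 and 0.095 m and x of blank1 in the frame of tray between -0.095 and 0.095 m and y of blank1 in the frame of tray between -0.065 and 0.065 m and z of each of blank1, blank2 in the frame of tray below 0.045 m and x of blank2 in the frame of tray between -0.095 and 0.095 m and y of blank2 in the frame of tray between -0.065 and 0.065 m), for 0.2 s.
3. the cover is slid fully shut (value of joint cover below 0.006 m), for 0.2 s.
At the end, for the whole second after the job is handed in: The cover is shut to within 6 mm, every hub stands upright (within 0.1 rad) and at rest on the floor of the bay, and both blanks lie or stand at rest in the red tray (value of joint cover below 0.006 m and x of hub1 in the frame of bay between -0.075 and 0.075 m and y of hub1 in the frame of bay between -0.095 and 0.095 m and z of each of hub1, hub2, hub3, hub4 in the frame of bay below 0.006 m and angle between each of hub1, hub2, hub3, hub4's own z axis and vertical below 0.1 rad and linear speed of each of hub1, hub2, hub3, hub4, blank1, blank2 below 0.03 m/s and x of hub2 in the frame of bay between -0.075 and 0.075 m and y of hub2 in the frame of bay between -0.095 and 0.095 m and x of hub3 in the frame of bay between -0.075 and 0.075 m and y of hub3 in the frame of bay between -0.095 and 0.095 m and x of hub4 in the frame of bay between -0.075 and 0.075 m and y of hub4 in the frame of bay between -0.095 and 0.095 m and x of blank1 in the frame of tray between -0.095 and 0.095 m and y of blank1 in the frame of tray between -0.065 and 0.065 m and z of each of blank1, blank2 in the frame of tray below 0.045 m and x of blank2 in the frame of tray between -0.095 and 0.095 m and y of blank2 in the frame of tray between -0.065 and 0.065 m); the robot touches nothing.
It fails at once if a hub is squeezed: the two fingers together press on it with more than 50 N (20 N a finger, with a margin) (contact force between the fingers and hub1 above 50 N or contact force between the fingers and hub2 above 50 N or contact force between the fingers and hub3 above 50 N or contact force between the fingers and hub4 above 50 N).
It fails at once if a hub is dropped into the case: free of the fingers while upright over the bay and more than 20 mm above its floor ((x of hub1 in the frame of bay between -0.085 and 0.085 m and y of hub1 in the frame of bay between -0.105 and 0.105 m and z of hub1 in the frame of bay above 0.02 m and angle between hub1's own z axis and vertical below 0.3 rad and contact force between the fingers and hub1 below 0.01 N) or (x of hub2 in the frame of bay between -0.085 and 0.085 m and y of hub2 in the frame of bay between -0.105 and 0.105 m and z of hub2 in the frame of bay above 0.02 m and angle between hub2's own z axis and vertical below 0.3 rad and contact force between the fingers and hub2 below 0.01 N) or (x of hub3 in the frame of bay between -0.085 and 0.085 m and y of hub3 in the frame of bay between -0.105 and 0.105 m and z of hub3 in the frame of bay above 0.02 m and angle between hub3's own z axis and vertical below 0.3 rad and contact force between the fingers and hub3 below 0.01 N) or (x of hub4 in the frame of bay between -0.085 and 0.085 m and y of hub4 in the frame of bay between -0.105 and 0.105 m and z of hub4 in the frame of bay above 0.02 m and angle between hub4's own z axis and vertical below 0.3 rad and contact force between the fingers and hub4 below 0.01 N)).
It fails at once if a hub is slammed or pressed onto the liner: more than 60 N between them (contact force between any of hub1, hub2, hub3, hub4 and liner above 60 N).
It fails at once if a bystander is shoved more than 60 mm or knocked over (distance of any of carton, tin, wrench, mug, oil, race from where it was at the start of the episode above 0.06 m or angle between any of carton, tin, wrench, mug, oil, race's own z axis and vertical above 0.6 rad).
Of hub1, hub2, hub3, hub4 only 2 to 4 are there at a start; the rules pass over those that are not, and their reading is None.
At some moment in a run one of hub1, hub2, hub3, hub4, blank1, blank2 may be knocked a few centimetres aside while the robot is not near it.
It also fails if it takes over 210 s, if anything falls off the work surface, if the arm or the gripper's body presses on something with over 40 N, if the wrist force passes 120 N, or if a joint passes its speed limit or range.

### The arm

A 6-joint arm with a two-finger parallel gripper is mounted at the origin on the work surface. World frame = base frame: x ahead of the robot, y to its left, z up, the work surface at z = 0. Lengths are in m, angles in degrees, forces in N, time in s.
With the tool pointing down it reaches from about 0.375 to 0.75 m from the base axis. Payload 9 kg.
Tool frame: the origin (TCP) lies where the fingers leave the gripper's body, on its centre line; the fingertips stand 73 mm ahead of it and the grasp point (between the pads) lies 54 mm ahead of it (robot.tip_reach is the distance from the TCP to the fingertips, in m); z points along the fingers, y is the direction in which the jaws open and shut (so a half turn about z gives the same grasp; the last joint's range is limited). The gripper opens to 85 mm and grips with 20 to 120 N. Pads are 22 mm wide; open, the fingers measure 114 mm over their backs; the gripper's body (76 mm by 85 mm) begins 54 mm behind the grasp point. The pads swing forward as they close: fully open they stand 13 mm farther back than shut.
Start: joints at [-79.452, 5.964, 5.575, 89.605, 0, 77.527], TCP at [0.235, -0.552, 0.304] pointing down, gripper open.
Joint ranges: [-171.21, 171.21], [-48.23, 106.86], [-62.78, 66.21], [-105.2, 120.99], [-86.42, 89.51], [-180, 180]. Speed limits (degrees/s): [127.2, 127.2, 147.25, 180, 180, 180].

### API

Orientations are given as [roll, pitch, yaw] about the fixed x, y, z axes, in that order (R = Rz(yaw) Ry(pitch) Rx(roll)).
In Python, from plant import robot gives the robot as it stands. Calls block until the motion is done:
- robot.move_pose(position, orientation): joint-space move of the TCP to a pose.
- robot.line_to(position, vel=0.15, rotation=None, guard=None): straight line of the TCP; rotation=None keeps the orientation; vel is the mean speed in m/s. With guard (N) it stops when the force on the tool has changed by that much, and returns True; else False.
- robot.goto_joints(angles): joint-space move.
- robot.set_gripper(opening): finger opening in m; the grip force is fixed at half the most; returns when the fingers have stopped.
- robot.pause(seconds).
- robot.ik(position, orientation): joint angles nearest the present ones, or None.
- robot.observe(): the state.
- robot.grab_frame(name): name is "scene" or "top"; returns the picture (384x512x3 uint8, blue, green, red); there is no depth.
- robot.get_calibration(name): a dict with "vertical_fov" (degrees; the focal length in pixels is half the picture's height over the tangent of half this angle, whatever the lens; pixels are square), "cx", "cy" (the principal point, pixels), "k1" (the pictures are not rectified: a ray, as slopes to the right and down, at radius r is drawn at 1 + k1 r^2 times it, then the intrinsics apply), "rvec" (rotation vector, rad) and "tvec" (3), from world to camera coordinates, as OpenCV has them. Camera axes: x right, y down, z forward; pixel columns grow to the right and rows downward; lengths in m; the calibration is good to about 2 mm. A picture is of the moment at which its call begins. get_calibration takes no time and is no camera call.
A pose or a line that the arm cannot do raises robot.IKError and nothing moves.
- robot.job_done(): hands the job in, once; it reports no verdict.
The state is a dict: "time": time; "q": joint angles; "qvel": joint speeds; "joint_torque": joint torques, N m; "tool_pos": TCP position; "tcp_rot": TCP orientation; "ft_force": force on the tool from outside, world axes, zero at the start; "torque": the same for the moment, N m; "gripper_width": finger opening in m.
Only numpy, scipy, OpenCV 4.12 (cv2) and the standard library are available. Lean on these libraries where they do the work, as an engineer would, in place of code of your own. Each camera call takes 0.05 s, during which the arm holds its last target. There are 200 camera calls.

## Working session

There is one attempt and no reset: what is moved stays moved. The work goes in short steps, each a Python script; the robot and the scene stay as the last script left them, time stands still between calls to the robot, and variables do not carry over. Pictures are saved under pics/ and viewed, about 12 in all and at most 16, crops included, and the job is handed in when it is done.

```bash
ls; mkdir -p pics; python3 - <<'E'
from plant import robot
import cv2
for n in("scene","top"):
    f=robot.grab_frame(n); cv2.imwrite(f"pics/{n}0.png",f); print(n,robot.get_calibration(n))
print(robot.observe())
E
```

```text
pics
scene {'vertical_fov': 48.366049221263495, 'cx': 251.48838889108225, 'cy': 187.1254024079726, 'k1': -0.07599244933466565, 'rvec': array([ 2.30309904,  0.91675682, -0.30697012]), 'tvec': array([-0.41731269, -0.18474779,  1.77840178])}
top {'vertical_fov': 45.21356974460633, 'cx': 264.11108225093693, 'cy': 196.33239472362808, 'k1': -0.0019184643177207043, 'rvec': array([ 2.17091882, -2.16360682,  0.06843077]), 'tvec': array([0.07509111, 0.53094063, 1.39297093])}
{'time': 0.1, 'q': array([-7.94519580e+01,  5.99531949e+00,  5.53216253e+00,  8.96051303e+01,
        5.86501060e-05,  7.75268859e+01]), 'qvel': array([ 0.07104554, -0.01097198,  0.10210662,  0.02176368, -0.00556094,
       -0.023537  ]), 'joint_torque': array([ 7.28902043e-03, -5.58199060e+01,  5.04725397e+01,  1.26277981e-02,
       -2.17600100e-04,  5.02074883e-06]), 'tool_pos': array([ 0.2346134 , -0.5519975 ,  0.30320501]), 'tcp_rot': array([-1.79933337e+02, -1.48060539e-02,  2.30211475e+01]), 'ft_force': array([-0.21982686,  0.19313364,  0.92708918]), 'torque': array([0.00517482, 0.0595536 , 0.0330823 ]), 'gripper_width': 0.0855637257388954}
```

View pics/top0.png

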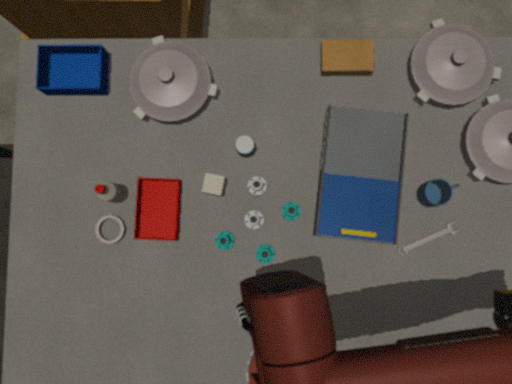

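View pics/scene0.png

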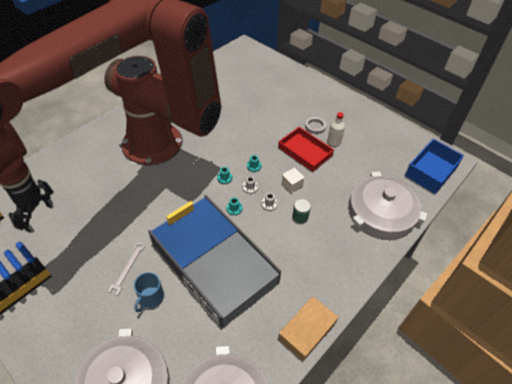

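Top view: two bare-metal hubs at (257,185) and (254,219). There are three turquoise look-alikes at (291,211), (225,240) and (265,254), to be left alone. The case has its cover near closed, with the yellow rib at (358,233), and the red tray is at (158,209). The scene view also shows just two metal hubs, at (250,184) and (269,200). Next I'll measure positions and confirm the hubs in a crop.

```bash
cat > h.py <<'E'
import numpy as np, cv2
from plant import robot
def cam(name):
    c=robot.get_calibration(name); f=192/np.tan(np.radians(c["vertical_fov"]/2))
    return np.array([[f,0,c["cx"]],[0,f,c["cy"]],[0,0,1]]),np.array([c["k1"],0,0,0.]),cv2.Rodrigues(c["rvec"])[0],c["tvec"]
def ray2plane(name,uv,z):
    K,d,R,t=cam(name); p=cv2.undistortPoints(np.array(uv,float).reshape(-1,1,2),K,d)[:,0]
    D=np.c_[p,np.ones(len(p))]@R; C=-R.T@t      # rows: R^T * ray
    return C[:2]+D[:,:2]*((z-C[2])/D[:,2])[:,None]
def proj(name,P):
    K,d,R,t=cam(name); return cv2.projectPoints(np.array(P,float).reshape(-1,1,3),cv2.Rodrigues(R)[0],t,K,d)[0][:,0]
def blobs(img,lo,hi,amin=20):
    m=cv2.inRange(cv2.cvtColor(img,cv2.COLOR_BGR2HSV),lo,hi)
    n,_,s,c=cv2.connectedComponentsWithStats(m); 
    return [(s[i,4],c[i],s[i,:4]) for i in range(1,n) if s[i,4]>=amin],m
E
python3 - <<'E'
from h import *
t=cv2.imread("pics/top0.png"); s=cv2.imread("pics/scene0.png")
cv2.imwrite("pics/c1.png",np.hstack([cv2.resize(t[150:270,200:300],None,fx=4,fy=4,interpolation=3),cv2.resize(s[150:220,210:310],(400,480),interpolation=3)]))
for lab,lo,hi in(("red",(0,150,80),(8,255,255)),("yellow",(22,120,120),(35,255,255)),("blue",(105,100,60),(125,255,255)),("turq",(80,120,60),(95,255,255))):
    b,m=blobs(t,lo,hi,40)
    for a,c,bb in b: print(lab,a,c.round(1),bb)
    cs=cv2.findContours(m,0,2)[0]; c=max(cs,key=cv2.contourArea); r=cv2.minAreaRect(c); z={"red":.04,"yellow":.118,"blue":.078,"turq":.05}[lab]
    if lab=="red": 
        c=max((c for c in cs if cv2.boundingRect(c)[1]<260),key=cv2.contourArea); r=cv2.minAreaRect(c)
    if lab=="blue":
        c=max((c for c in cs if cv2.boundingRect(c)[0]>300),key=cv2.contourArea);r=cv2.minAreaRect(c)
    print(lab,r,ray2plane("top",cv2.boxPoints(r),z).round(3).tolist(),ray2plane("top",[r[0]],z))
b,m=blobs(t,(0,0,110),(180,70,255),20)
for a,c,bb in b:
    if 190<c[0]<300 and 130<c[1]<270: print("light",a,c.round(1),bb,ray2plane("top",[c],.05).round(4),ray2plane("top",[c],.012).round(4))
E
```

```text
red 2424 [157.7 208.6] [134 178  46  62]
red 62 [ 99.4 188.6] [ 95 185  10   8]
red 1804 [291.8 330.9] [263 294  59  70]
red 2671 [415.1 370.7] [278 351 234  33]
red ((156.75076293945312, 208.48614501953125), (42.7119140625, 61.46078109741211), 3.1798300743103027) [[0.402, 0.471], [0.589, 0.466], [0.582, 0.335], [0.395, 0.341]] [[0.491334  0.4033381]]
yellow 155 [357.9 232.6] [341 229  35   8]
yellow ((357.9268493652344, 232.65853881835938), (34.45464324951172, 4.417261123657227), 6.34019136428833) [[0.419, -0.143], [0.431, -0.144], [0.421, -0.241], [0.409, -0.239]] [[ 0.41991821 -0.19165997]]
blue 2148 [72.3 69.3] [36 45 66 45]
blue 4340 [358.5 206. ] [318 173  82  70]
blue ((358.55487060546875, 207.50608825683594), (76.97077178955078, 61.399925231933594), 6.340191841125488) [[0.416, -0.079], [0.596, -0.1], [0.572, -0.325], [0.393, -0.301]] [[ 0.49379953 -0.20164884]]
turq 219 [290.4 210.9] [282 202  18  18]
turq 226 [224.6 240.3] [216 232  18  18]
turq 223 [264.6 253.2] [256 245  18  18]
turq ((264.5, 253.5), (17.0, 17.0), 90.0) [[0.382, 0.1], [0.383, 0.049], [0.332, 0.049], [0.332, 0.1]] [[0.35729655 0.07439307]]
light 94811 [233.7 185.3] [  3   0 509 384] [[0.5615 0.1685]] [[0.5657 0.1719]]
```

View pics/c1.png

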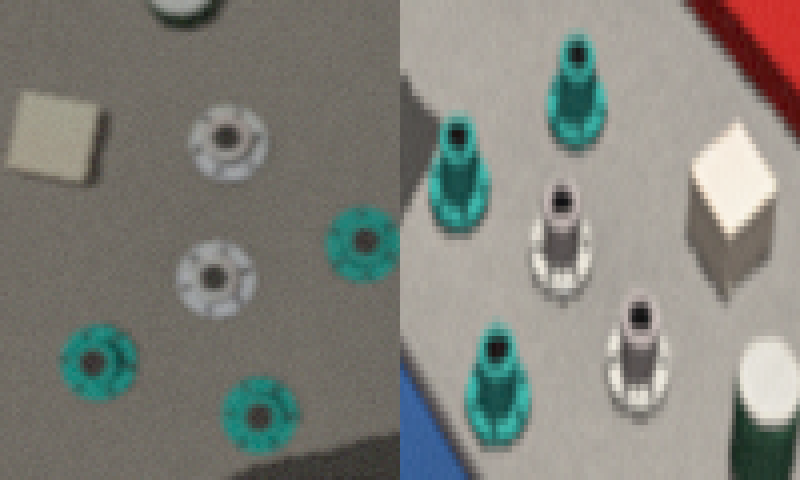

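View pics/c2.png

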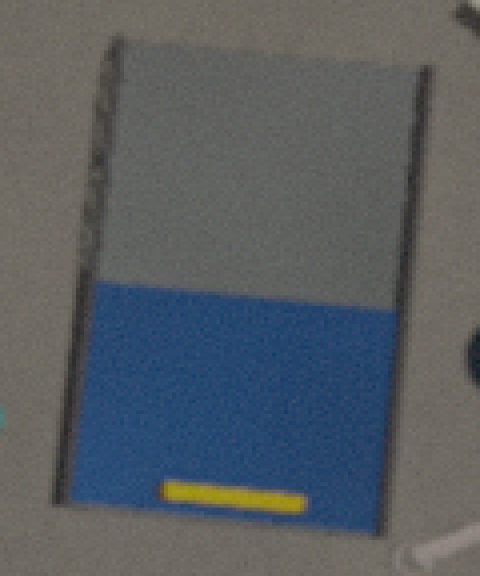

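Deck far corners are at px (330.5,106.7) and (407.5,113.9), and the rail near ends at (314.3,234.7) and (395.5,243.6). The cover is nearly closed. I'll grip the rib and open it.

```bash
cat >> h.py <<'E'
YAW=-6.2
def near_yaw(p,y):   # choose the equivalent yaw (mod 180) with the least wrist turn
    best=None
    for k in (y-360,y-180,y,y+180):
        q=robot.ik(list(p),[180,0,k])
        if q is not None:
            c=abs(q[5])
            if best is None or c<best[0]: best=(c,k)
    if best is None: raise RuntimeError(f"no ik {p} {y}")
    return best[1]
def over(x,y,yaw,z=0.3):
    yw=near_yaw((x,y,z),yaw); robot.move_pose([x,y,z],[180,0,yw]); return yw
E
python3 - <<'E'
from h import *
d=ray2plane("top",[(330.5,106.7),(407.5,113.9)],.071); r=ray2plane("top",[(314.3,234.7),(395.5,243.6)],.084)
dm,rm=d.mean(0),r.mean(0); ax=dm-rm; L=np.linalg.norm(ax); ax/=L
print("len",L,"yaw",np.degrees(np.arctan2(ax[1],ax[0])),"deck edge yaw",np.degrees(np.arctan2(*(d[0]-d[1])))*-1,np.degrees(np.arctan2(*(r[0]-r[1])))*-1)
bay=(dm-.301*ax+rm+.091*ax)/2; rib=np.array([.4199,-.1917]); print("bay",bay,dm-.301*ax,rm+.091*ax)
off=(rib-bay)@ax+.075; print("cover offset",off)
yw=over(*rib,84,.26); print(yw)
robot.line_to([*rib,.157],vel=.1,guard=15)
robot.set_gripper(0.0); print(robot.observe()["gripper_width"],robot.observe()["ft_force"])
a=np.radians(YAW); u=np.array([np.cos(a),np.sin(a)])
hit=robot.line_to([*(rib+u*(.203-max(off,0))),.157],vel=.1,guard=35)
o=robot.observe(); print(hit,o["tool_pos"],o["ft_force"],o["gripper_width"],o["time"])
E
```

```text
len 0.38837778554301244 yaw -7.282115207555058 deck edge yaw -5.571135840630537 -6.012233266013055
bay [ 0.48983353 -0.19978199] [ 0.48803703 -0.19955242] [ 0.49163003 -0.20001156]
cover offset 0.004606116402358557
-276
0.013159479398675287 [1.29105278 1.19112114 2.4993018 ]
False [ 0.61788667 -0.21366432  0.15731675] [ 0.01571369 -1.71734412  5.77388808] 0.0129063848008612 5.575
```

```bash
python3 - <<'E'
from h import *
robot.set_gripper(0.085); p=robot.observe()["tool_pos"]; robot.line_to([p[0],p[1],.28],vel=.2)
robot.goto_joints([-79.452, 5.964, 5.575, 89.605, 0, 77.527])
for n in("scene","top"): cv2.imwrite(f"pics/{n}1.png",robot.grab_frame(n))
t=cv2.imread("pics/top1.png");s=cv2.imread("pics/scene1.png")
a=cv2.resize(t[90:260,200:420],None,fx=2.6,fy=2.6,interpolation=3); b=cv2.resize(s[150:250,140:260],None,fx=1.8,fy=1.8)
cv2.imwrite("pics/c3.png",a)
for lab,lo,hi in(("orange",(5,130,60),(18,255,255)),("yellow",(22,120,120),(35,255,255)),("blue",(105,100,60),(125,255,255))):
    for nm,im in(("top",t),("scene",s)):
        for A,c,bb in blobs(im,lo,hi,15)[0]: print(nm,lab,A,c.round(1),bb)
print(robot.observe()["time"])
E
```

```text
top orange 28 [99.7  0.2] [88  0 22  2]
top orange 93 [135.9   0.5] [111   0  51   2]
top orange 244 [184.6  16.9] [180   0  11  37]
top orange 33 [24.2 35.2] [21 31  9  8]
top orange 1532 [346.9  55.7] [321  40  52  32]
top orange 229 [338. 211.] [328 202  20  20]
top orange 270 [369.4 217.4] [359 208  21  20]
top orange 3261 [291.7 326.7] [253 288  80  77]
top orange 4873 [410.2 368.6] [264 338 248  46]
top orange 142 [256.  367.9] [249 354  17  30]
top orange 29 [252.2 379.8] [250 374   7  10]
scene orange 1233 [60.3 44. ] [  9   1 112  85]
scene orange 18 [123.6   2.7] [119   0  10   7]
scene orange 15 [154.4   2.1] [150   1  10   4]
scene orange 94 [169.1   6.8] [155   0  29  15]
scene orange 19 [183.1   3.2] [177   1  13   5]
scene orange 19 [134.1   3.9] [130   2  10   6]
scene orange 19 [150.2  11.7] [146   6   9  11]
scene orange 136 [109.3  24. ] [92  9 36 29]
scene orange 54 [139.2  14.9] [130   8  18  13]
scene orange 53 [188.4  16.3] [182  10  17  15]
scene orange 15 [154.9  15.8] [152  14   8   6]
scene orange 86 [160.3  26.7] [152  15  17  21]
scene orange 76 [125.9  2
[... 677 characters left out ...]
orange 17 [127.6 150. ] [126 145   4  10]
scene orange 261 [204.4 227.5] [196 218  18  19]
scene orange 278 [179.9 241.4] [171 232  19  19]
top yellow 157 [364.7 164.3] [348 161  35   8]
scene yellow 121 [214.7 249.6] [203 240  26  20]
top blue 2152 [72.4 69.3] [36 45 66 45]
top blue 4151 [364.9 140.1] [325 109  81  67]
scene blue 311 [32.4  4.3] [14  0 45 14]
scene blue 2648 [243.2  20.6] [204   0  75  50]
scene blue 88 [313.3  24.7] [309  18  10  14]
scene blue 1741 [433.4 165.4] [406 139  57  55]
scene blue 3574 [231.8 274. ] [186 233  92  82]
scene blue 148 [ 24.5 252. ] [ 16 242  18  21]
scene blue 160 [ 12.9 260.1] [  4 250  19  21]
scene blue 102 [  3.9 272. ] [  0 262  11  18]
8.9917
```

View pics/c3.png

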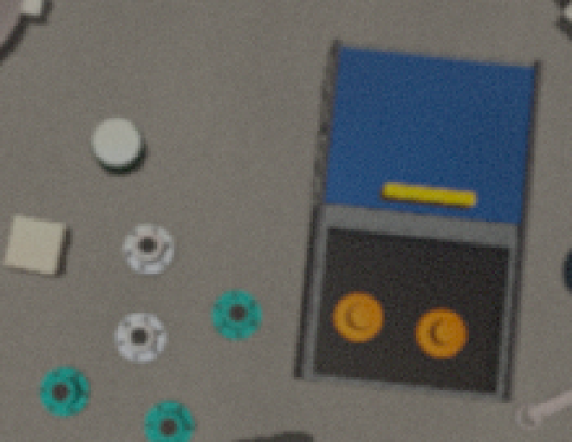

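View pics/scene1.png

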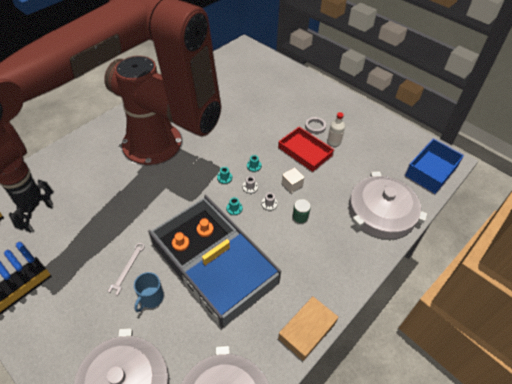

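Cover open, bay clear. Two orange blanks stand in the bay at top px (338,211) and (369,217); the hubs have not moved. I'll move the blanks, logging the gripper's width against command so I can work out a light grip.

```bash
cat > blanks.py <<'E'
from h import *
B=ray2plane("top",[(338,211.7),(369.4,217.7)],.030)
a=np.radians(YAW); u=np.array([np.cos(a),np.sin(a)]); v=np.array([-u[1],u[0]]); bay=np.array([.4895,-.1997])
print("blanks",B.round(4),[( (b-bay)@u,(b-bay)@v) for b in B])
T=np.array([.4913,.4033])
for i,(b,dx) in enumerate(zip(B,(.045,-.045))):
    robot.set_gripper(.055); over(*b,84,.25)
    print("contact",robot.line_to([*b,.106],vel=.12,guard=12))
    if i==0:
        for c in (.034,.033,.032,.031,.030,.029,.028,.027,.026,.024,.02):
            robot.set_gripper(c); o=robot.observe(); print(c,o["gripper_width"].round(5),o["ft_force"].round(2),round(o["time"],2))
    robot.set_gripper(0); print(robot.observe()["gripper_width"])
    robot.line_to([*b,.28],vel=.2); print("lift",robot.observe()["gripper_width"])
    over(T[0]+dx,T[1],-2,.28); p=[T[0]+dx,T[1]]
    print("place",robot.line_to([*p,.101],vel=.15,guard=8),robot.observe()["tool_pos"])
    robot.set_gripper(.05); robot.line_to([*p,.28],vel=.25)
print(robot.observe()["time"])
E
python3 blanks.py
```

```text
blanks [[ 0.4838 -0.148 ]
 [ 0.4659 -0.2427]] [(np.float64(-0.01123743614684233), np.float64(0.050756115761712337)), (np.float64(-0.01880681846163501), np.float64(-0.045320536854020634))]
contact FalseTraceback (most recent call last):
  File "blanks.py", line 11, in <module>
    robot.set_gripper(c); o=robot.observe(); print(c,o["gripper_width"].round(5),o["ft_force"].round(2),round(o["time"],2))
                                                     ^^^^^^^^^^^^^^^^^^^^^^^^
AttributeError: 'float' object has no attribute 'round'
```

```bash
sed -i 's/o\["gripper_width"\].round(5)/round(o["gripper_width"],5)/; s/over(\*b,84,.25)/(over(*b,84,.25) if i else None)/; s/robot.set_gripper(.055); /(robot.set_gripper(.055) if i else None); /' blanks.py; python3 blanks.py
python3 - <<'E'
from h import *
cv2.imwrite("pics/top2.png",robot.grab_frame("top")); s=robot.grab_frame("scene"); cv2.imwrite("pics/scene2.png",s); cv2.imwrite("pics/c4.png",cv2.resize(s[90:330,140:380],None,fx=2.4,fy=2.4,interpolation=3))
E
```

```text
blanks [[ 0.4838 -0.148 ]
 [ 0.4659 -0.2427]] [(np.float64(-0.01123743614684233), np.float64(0.050756115761712337)), (np.float64(-0.01880681846163501), np.float64(-0.045320536854020634))]
contact False
0.034 0.03366 [0.45 0.25 0.14] 13.29
0.033 0.03311 [ 0.36  0.67 -0.5 ] 13.51
0.032 0.03195 [ 0.11 -0.03  0.16] 13.72
0.031 0.03122 [-0.3   0.12  0.57] 13.94
0.03 0.03007 [-0.05  0.17  0.12] 14.16
0.029 0.02941 [ 0.73 -0.01  1.32] 14.38
0.028 0.02885 [-0.74  0.44  4.2 ] 14.59
0.027 0.02854 [-0.9  -0.23  5.18] 14.81
0.026 0.0285 [-1.83  0.86  4.84] 15.03
0.024 0.02822 [-1.6   1.02  4.94] 15.24
0.02 0.02844 [-0.91  0.07  5.77] 15.46
0.02845637635005357
lift 0.028288534228353847
place False [0.53695544 0.40362467 0.10228263]
contact False
0.02840867993275551
lift 0.02820586879795726
place True [0.44522035 0.40259089 0.09994961]
31.2
```

View pics/c4.png

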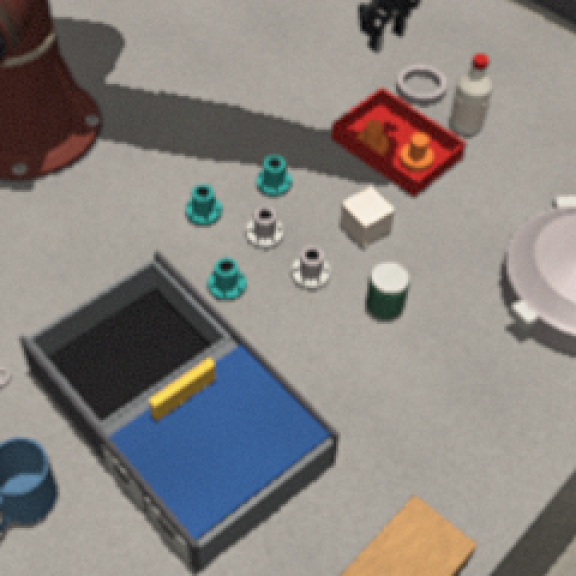

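Both blanks stand in the tray, one of them in shadow, and the hubs and look-alikes are undisturbed. To find a light-grip command before touching the ground bosses, I'll close one finger in small steps against the fixed case wall and read the wrist force.

```bash
python3 - <<'E'
from h import *
a=np.radians(YAW); u=np.array([np.cos(a),np.sin(a)]); v=np.array([-u[1],u[0]]); bay=np.array([.4895,-.1997])
p=bay-.05*u-.125*v
robot.set_gripper(.05)
over(*p,-6,.28); print(robot.line_to([*p,.114],vel=.15,guard=12))
f0=np.mean([robot.observe()["ft_force"] for _ in range(3)],0)
for c in np.arange(.046,.024,-.0007):
    robot.set_gripper(c); 
    ws=[];fs=[]
    for _ in range(4): robot.pause(.02); o=robot.observe(); ws.append(o["gripper_width"]); fs.append((o["ft_force"]-f0)[:2]@v)
    f=np.mean(fs)
    if abs(f)>1.5: print(round(c,4),"w %.5f e %.5f f %.2f"%(np.mean(ws),np.mean(ws)-c,f),(o["tool_pos"][:2]-p)@v)
    if abs(f)>30: break
robot.set_gripper(.05); robot.line_to([*p,.28],vel=.25); print(robot.observe()["time"])
E
```

```text
False
0.0369 w 0.03718 e 0.00028 f 3.78 0.0003457318195038399
0.0362 w 0.03623 e 0.00003 f 6.05 0.0005677918107764364
0.0355 w 0.03543 e -0.00007 f 7.27 0.0008900737823104879
0.0348 w 0.03508 e 0.00028 f 9.30 0.0012047686926193843
0.0341 w 0.03434 e 0.00024 f 10.40 0.0014618494506982872
0.0334 w 0.03342 e 0.00002 f 13.04 0.0017799931523979405
0.0327 w 0.03298 e 0.00028 f 14.83 0.0020434945781602812
0.032 w 0.03213 e 0.00013 f 16.37 0.002364948250270096
0.0313 w 0.03155 e 0.00025 f 18.16 0.0026466712066695606
0.0306 w 0.03095 e 0.00035 f 19.98 0.0029507589709210622
0.0299 w 0.03025 e 0.00035 f 22.35 0.0032440728224758762
0.0292 w 0.02957 e 0.00037 f 24.21 0.0035371314071309242
0.0285 w 0.02881 e 0.00031 f 25.54 0.0038142037726145083
0.0278 w 0.02815 e 0.00035 f 27.75 0.004137051966476322
0.0271 w 0.02740 e 0.00030 f 29.19 0.004401561475226224
0.0264 w 0.02670 e 0.00030 f 31.37 0.004714746724958546
44.7167
```

Both tests agree: about 22 N per finger for each mm commanded below contact width. So for the 36 mm boss I'll command about 35.4 mm, roughly 13 N per finger. I'll re-locate the hubs and pick the first.

```bash
cat >> h.py <<'E'
a=np.radians(YAW); u=np.array([np.cos(a),np.sin(a)]); v=np.array([-u[1],u[0]]); bay=np.array([.4895,-.1997])
def locate(exp):
    """hub centre from the bright flange near the expected spot, top camera"""
    t=robot.grab_frame("top"); e=proj("top",[*exp,.012])[0]
    m=cv2.inRange(cv2.cvtColor(t,cv2.COLOR_BGR2HSV),(0,0,135),(180,60,255))
    w=np.zeros_like(m); cv2.circle(w,tuple(int(i) for i in e.round()),16,255,-1); m&=w
    pts=cv2.findNonZero(m); c,r=cv2.minEnclosingCircle(cv2.convexHull(pts)); cen=pts[:,0].mean(0)
    p=ray2plane("top",[c,cen],.014); print("px",np.round(c,1),"r",round(r,1),"n",len(pts),"mean",cen.round(1),p.round(4).tolist()); return p[0]
def width(n=8):
    w=[]
    for _ in range(n): robot.pause(.02); w.append(robot.observe()["gripper_width"])
    return np.mean(w)
def pick(p,cmd=.0354):
    robot.set_gripper(.06); over(*p,84,.2); print("touch",robot.line_to([*p,.088],vel=.1,guard=8))
    for c in (.042,.038,.0365,.036,.0357,cmd): robot.set_gripper(c)
    o=robot.observe(); print("w",width(),o["tool_pos"],o["ft_force"])
    f0=np.mean([(robot.pause(.02),robot.observe()["ft_force"])[1] for _ in range(8)],0)
    robot.line_to([*p,.13],vel=.05)
    f1=np.mean([(robot.pause(.02),robot.observe()["ft_force"])[1] for _ in range(8)],0)
    print("lift df",(f1-f0).round(2),"w",width(),"t",o["time"])
E
python3 - <<'E'
from h import *
t=robot.grab_frame("top"); 
p=locate((.4594,.108)); p2=locate((.5656,.0987))
pick(p)
s=robot.grab_frame("scene"); cv2.imwrite("pics/c5.png",cv2.resize(s[120:260,180:320],None,fx=4,fy=4,interpolation=3))
E
```

```text
px [253.4 219.3] r 10.0 n 231 mean [253.1 219.6] [[0.4602, 0.1098], [0.4596, 0.1107]]
px [256.7 185. ] r 9.8 n 221 mean [256.6 185. ] [[0.5665, 0.1004], [0.5665, 0.1006]]
touch False
w 0.03564973972360809 [0.4602853 0.1098128 0.0880822] [1.82436088 0.14641323 2.74791052]
lift df [-1.15  0.53 -6.21] w 0.035675998267513324 t 49.4083
```

View pics/c5.png

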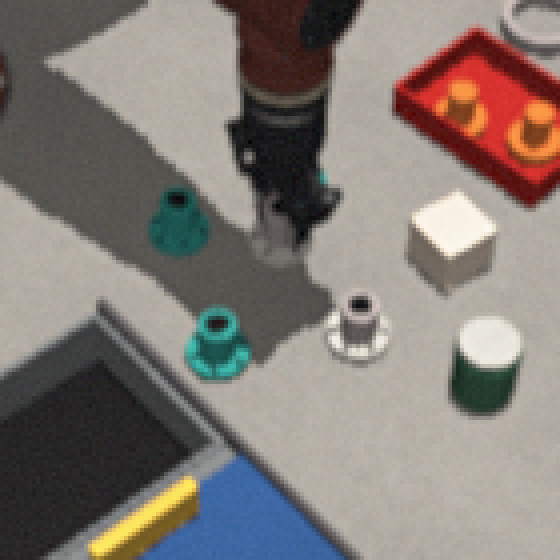

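The hub hangs in the fingers at crop (280,240), lifted clear, and the second stands at (358,325). I'll carry the first into the bay and set it down under guard.

```bash
cat >> h.py <<'E'
def place(p,yaw=84,zn=.100):
    o=robot.observe()["tool_pos"]; robot.line_to([o[0],o[1],.22],vel=.1)
    over(*p,yaw,.22); w=width(); robot.line_to([*p,zn+.012],vel=.08); robot.pause(.2)
    hit=robot.line_to([*p,zn-.004],vel=.012,guard=4); o=robot.observe(); print("w",w,"set down",hit,o["tool_pos"],o["ft_force"])
    for c in (.0358,.0365,.038,.05): robot.set_gripper(c)
    robot.line_to([*p,.25],vel=.12); print("t",robot.observe()["time"])
E
python3 - <<'E'
from h import *
place(bay-.01*u+.05*v)
over(.50,.30,84,.3)
s=robot.grab_frame("scene"); t=robot.grab_frame("top"); cv2.imwrite("pics/c6.png",np.hstack([cv2.resize(s[180:300,140:240],(400,480),interpolation=3),cv2.resize(t[160:260,310:410],(400,480),interpolation=3)]))
E
```

```text
w 0.03545736744395252 set down True [ 0.48489913 -0.14890211  0.10002683] [ 0.58634182 -0.31971615  5.52876224]
t 59.3833
```

View pics/c6.png

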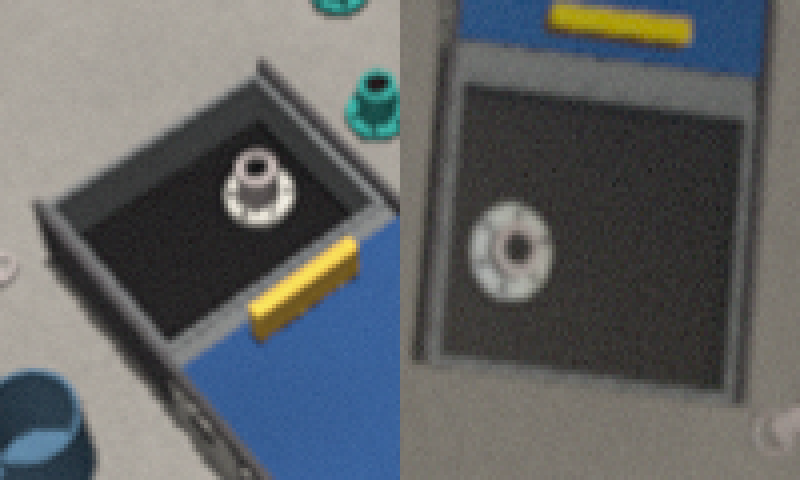

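The first hub stands upright in the bay at top px ≈(338,211). Now the second.

```bash
python3 - <<'E'
from h import *
over(*(bay+np.array([0,-.1])),84,.3)
p=locate((.5656,.0987))
if np.hypot(*(p-np.array([.5665,.1004])))<.006:
    pick(p)
    if width()>.034: place(bay-.01*u-.045*v)
    over(.50,.30,84,.3)
s=robot.grab_frame("scene"); t=robot.grab_frame("top"); cv2.imwrite("pics/top7.png",t); cv2.imwrite("pics/c7.png",np.hstack([cv2.resize(s[90:290,130:340],(420,400),interpolation=3),cv2.resize(t[170:260,210:410],(380,171),interpolation=3).repeat(1,0) if 0 else cv2.copyMakeBorder(cv2.resize(t[110:270,110:410],(380,203),interpolation=3),0,197,0,0,0)]))
E
```

```text
px [256.6 184.9] r 9.8 n 224 mean [256.5 185.2] [[0.5669, 0.1004], [0.5662, 0.1007]]
touch False
w 0.03555133600380455 [0.56700425 0.10043448 0.08818876] [ 1.27818178 -0.80708508  2.83348272]
lift df [-1.37  0.5  -5.3 ] w 0.03563619491891426 t 68.65
w 0.035712464477611866 set down True [ 0.47468817 -0.2433572   0.10008472] [-0.79186822 -0.06449352  4.87260937]
t 78.5833
```

View pics/c7.png

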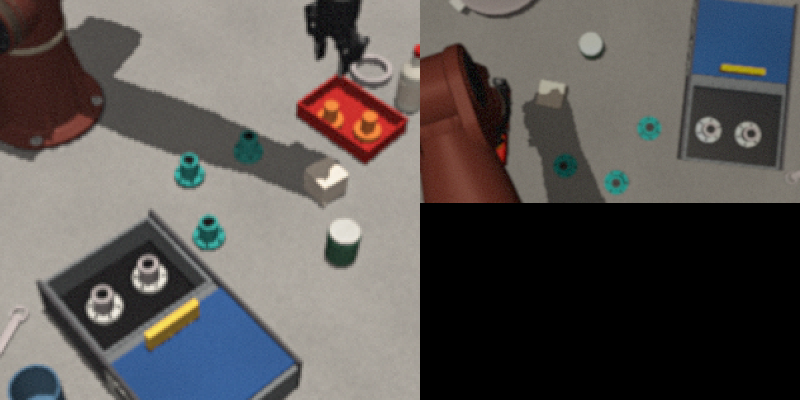

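Both hubs stand in the bay, both blanks are in the tray, and no metal hub is left on the bench. I'll check the numbers, then grip the rib and close until the stop is felt.

```bash
python3 - <<'E'
from h import *
for h in (bay-.01*u+.05*v, bay-.01*u-.045*v):
    p=locate(h); print("bay frame",((p-bay)@u).round(4),((p-bay)@v).round(4))
rib=np.array([.6179,-.2137])
robot.set_gripper(.06); over(*rib,84,.26); print(robot.line_to([*rib,.157],vel=.1,guard=15))
robot.set_gripper(0); print("w",robot.observe()["gripper_width"])
s=robot.grab_frame("scene"); cv2.imwrite("pics/scene8.png",s)
robot.line_to([*(rib-.195*u),.157],vel=.1,guard=30); q=robot.observe()["tool_pos"]; print(q)
hit=robot.line_to([*(rib-.215*u),.157],vel=.03,guard=18); o=robot.observe(); print("stop",hit,o["tool_pos"],(rib-o["tool_pos"][:2])@u,o["ft_force"],o["time"])
robot.set_gripper(.06); p=robot.observe()["tool_pos"]; robot.line_to([p[0],p[1],.28],vel=.2)
robot.goto_joints([-79.452, 5.964, 5.575, 89.605, 0, 77.527])
t=robot.grab_frame("top"); s=robot.grab_frame("scene"); cv2.imwrite("pics/top9.png",t)
for A,c,bb in blobs(t,(22,120,120),(35,255,255),40)[0]:
    g=ray2plane("top",[c],.118)[0]; print("rib",c,g,"cover (rel. est. bay)",(g-bay)@u+.075,"shift from start",(g-ray2plane("top",[(357.9,232.6)],.118)[0])@u)
for A,c,bb in blobs(t,(5,130,60),(18,255,255),40)[0]:
    if 130<c[0]<185 and 170<c[1]<250: print("blank in tray",A,c,ray2plane("top",[c],.03)-[.4913,.4033])
cv2.imwrite("pics/c9.png",np.hstack([cv2.resize(s[90:290,130:340],(420,400),interpolation=3),cv2.resize(t[160:260,310:410],(380,400),interpolation=3)]))
E
```

```text
px [337.1 212.1] r 9.7 n 217 mean [337.2 212.1] [[0.4833, -0.1476], [0.4834, -0.1476]]
bay frame -0.0118 0.0511
px [368.4 215.5] r 9.7 n 198 mean [368.3 215.7] [[0.4734, -0.2431], [0.4726, -0.2426]]
bay frame -0.0113 -0.0448
False
w 0.013052836280504864
[ 0.42369301 -0.19225229  0.15735058]
stop True [ 0.41732494 -0.19154829  0.15738801] 0.2017942561918925 [2.77175347 0.07375325 2.00107189] 87.2
rib [357.97385621 234.16993464] [ 0.41564858 -0.19173764] cover (rel. est. bay) 0.0007206086536371836 shift from start -0.0043924797940581755
blank in tray 125 [157.216 194.32 ] [[0.04423572 0.00222322]]
blank in tray 48 [160.45833333 194.875     ] [[ 0.0425463  -0.00784061]]
blank in tray 137 [166.5620438  218.75182482] [[-0.0307416  -0.02834117]]
```

View pics/c9.png

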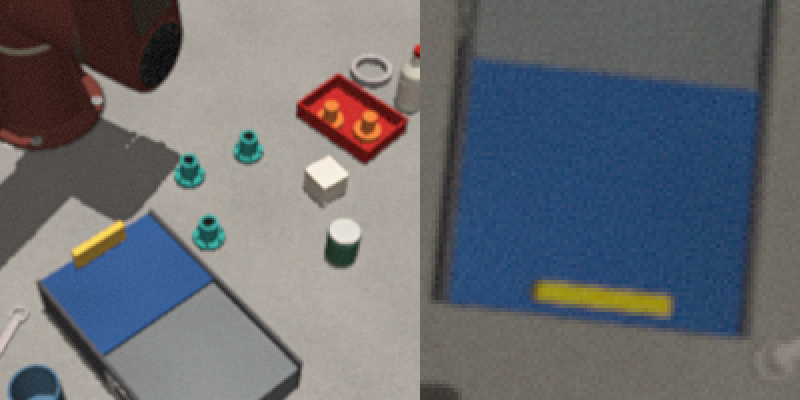

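The cover looks closed: yellow rib at px (358,234), about 0.7 mm from the estimated zero. One blank has shifted a little but is still in the tray. The residual force at the stop was low, so I'll confirm with a gentle push from behind the rib.

```bash
python3 - <<'E'
from h import *
rib=np.array([.4156,-.1917]); st=rib+.045*u
robot.set_gripper(0); over(*st,-6,.26); print(robot.line_to([*st,.165],vel=.1,guard=10))
hit=robot.line_to([*(rib+.0*u),.165],vel=.02,guard=15); o=robot.observe(); f=np.mean([(robot.pause(.03),robot.observe()["ft_force"])[1] for _ in range(5)],0)
print("hit",hit,(o["tool_pos"][:2]-rib)@u,o["ft_force"],f)
q=o["tool_pos"][:2]; robot.line_to([*(q+.03*u),.165],vel=.1); robot.line_to([*(q+.03*u),.28],vel=.2)
robot.set_gripper(.08); robot.goto_joints([-79.452, 5.964, 5.575, 89.605, 0, 77.527]); robot.pause(.3)
t=robot.grab_frame("top")
for A,c,bb in blobs(t,(22,120,120),(35,255,255),40)[0]: print("rib",c,ray2plane("top",[c],.118)[0])
print(robot.observe()["time"])
E
```

```text
False
hit True 0.019761384624611675 [2.90395466 0.92141032 1.76385706] [2.77408789 0.02195564 1.98911675]
rib [357.99342105 234.15789474] [ 0.41568282 -0.19179329]
98.8583
```

The rib didn't move under a 15 N push, so the cover is at its closed stop. Handing in.

```bash
python3 -c "
from plant import robot
robot.job_done()"
```

```text
the job is handed in; nothing more can be done
```

I slid the cover open, moved both orange blanks into the red tray, stood the two metal hubs in the case, and slid the cover shut. Only two hubs were on the bench. I handed the job in at about 99 s, with the gripper open and clear of everything; no verdict was reported.

**Grip on the hubs:** I estimate about 13 N per finger. The gripper has no direct force reading, so this comes from closing it in small steps on a blank and against the case wall. Both hubs were lowered slowly onto the floor of the case and released only after contact was felt.

**Last checks:**
- **Hubs:** just before closing, they stood in the bay at about (-12, +51) mm and (-11, -45) mm from its centre. They could not be seen after the cover was shut.
- **Cover:** it measured about 0.7 mm from closed by camera and did not move under a further 15 N push.
- **Blanks:** both are in the tray. One measured roughly 30 mm from where I put it, either knocked or misread in the shadow, but still inside the limits.
- **Other objects:** the turquoise look-alikes and the bystanders looked undisturbed in the pictures. I did not measure their positions again.

**Disagreement:** the first closing stop showed only about 3 N of remaining force, which is why I pushed a second time to confirm it.

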